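# Fit the filter cones and funnel to the suction flasks

## Robot

A 6-joint arm with a two-finger parallel gripper is mounted at the origin on the work surface; the furniture and walls round the work are solid. World frame = base frame: x ahead of the robot, y to its left, z up, the work surface at z = 0. Lengths are in m, angles in rad, forces in N, time in s.
With the tool pointing down it reaches from about 0.4 to 0.925 m from the base axis. Payload 12.5 kg.
Tool frame: the origin (TCP) lies on the centre line of the jaws, within the pads' length; the fingertips stand 19 mm ahead of it and the grasp point (between the pads) is the TCP; z points along the fingers, y is the line along which they close (so a half turn about z gives the same grasp; the last joint's range is limited). The gripper opens to 95 mm and grips with 3 to 60 N. Pads are 20 mm wide; open, the fingers measure 119 mm over their backs; the gripper's body (75 mm by 180 mm) begins 59 mm behind the grasp point.
Start: joints at [-1.449, 0.491, 1.559, -0, 1.092, -0.106], TCP at [0.141, -0.609, 0.234] pointing down, gripper open.
Joint ranges: [-3.1, 3.1], [-0.84, 2.19], [0.05, 2.79], [-1.13, 4.28], [0.06, 2.93], [-2.69, 2.69]. Speed limits (rad/s): [2.22, 2.22, 2.79, 3.14, 3.14, 3.14].

## Interface

Orientations are given as a unit quaternion [x, y, z, w].
In Python, from plant import env, get_image, camera_params, models, sensors gives the robot as it stands. Calls block until the motion is done:
- env.goto(position, orientation): joint-space move of the TCP to a pose.
- env.line_to(position, feed=0.15, orientation=None, contact_N=None): straight line of the TCP; orientation=None keeps the orientation; feed is the mean speed in m/s. With contact_N (N) it stops when the force on the tool has changed by that much, and returns True; else False.
- env.movej(angles): joint-space move.
- env.open_jaws() and env.close(squeeze=None): open the fingers fully, or close them until they stop; squeeze is the grip in N (None keeps the last).
- env.pause(seconds).
- env.ik(position, orientation): joint angles nearest the present ones, or None.
- get_image(name): name is "scene" or "top" or "wrist"; returns the picture (400x640x3 uint8, red, green, blue); there is no depth.
- camera_params(name): a dict with "K" (3x3 intrinsics, pixels), "rvec" (rotation vector, rad) and "tvec" (3), from world to camera coordinates, as OpenCV has them. Camera axes: x right, y down, z forward; pixel columns grow to the right and rows downward; lengths in m; the calibration is good to about 2 mm. The wrist camera is an equidistant fisheye: a pixel r from the principal point sees the ray r / f radians off the axis. A picture is of the moment at which its call begins: read the wrist's pose just before it. camera_params takes no time and is no camera call; for the wrist camera it gives the pose at the moment of the call.
A pose or a line that the arm cannot do raises env.Unreachable and nothing moves.
- env.sign_off(): hands the job in; it is judged then, once.
Trained networks look in the newest picture that a camera, given by its name, has taken for a name from the list of things; names that differ only in an ending like _2 or _b are one class to them, and where a whole thing is asked for, a point or a joint stands for the part that bears it (a point fixed in the world has none). Each returns a list of dicts, best first, with "confidence" (0 to 1); they miss things now and then, are a little off and sometimes report something else, mostly with a low value. They report only what shows in the picture. A call takes as long as a camera call. They do not tell look-alikes from the thing itself.
- models.cut_out(camera, label): "mask" (400x640 bool, what is visible of it) and "bbox" ([left, top, right, bottom] in pixels, round what is visible of it).
Readings, each from a call of its own:
- sensors.current_t(): time.
- sensors.current_joints(): joint angles.
- sensors.current_joint_vel(): joint speeds.
- sensors.current_effort(): joint torques, N m.
- sensors.current_tool_pos(): TCP position.
- sensors.current_orientation(): TCP orientation.
- sensors.current_ft_force(): force on the tool from outside, world axes, zero at the start.
- sensors.current_torque(): the same for the moment, N m.
- sensors.current_opening(): finger opening in m.
- sensors.current_gripper_force(): force on a finger pad.
Only numpy, scipy, OpenCV 4.12 (cv2) and the standard library are available. Lean on these libraries where they do the work, as an engineer would, in place of code of your own. Each camera call takes 0.05 s, during which the arm holds its last target. There are 200 camera calls.

## Task

Get the three suction flasks ready for filtering: take the nested rubber cones apart and seat each one squarely, narrow end down, in the neck of the flask it fits (small in the smallest, middle in the middle, large in the biggest). Then take the porcelain funnel out of the jar and seat it upright in the large cone on the biggest flask. Leave the flasks standing where they are.

Things in the scene. Friction and masses are not known exactly. Their poses are not given: they have to be found in the camera images.
- flask_small: Smallest of three white plastic conical suction flasks: base 70 mm across, 104 mm high, straight round neck hole 27 mm wide, rim 38 mm across; hose side arm sticks out 35 mm along +y, 25 mm below the rim. Loose, upright. Origin: centre of underside, z up. With the small cone seated, the cone's origin is 90 mm above this one.
- flask_medium: Middle-sized of three white plastic conical suction flasks: base 86 mm across, 138 mm high, straight round neck hole 38 mm wide, rim 49 mm across; hose side arm sticks out 35 mm along +y, 25 mm below the rim. Loose, upright. Origin: centre of underside, z up. With the middle-sized cone seated, the cone's origin is 122 mm above this one.
- flask_large: Biggest of three white plastic conical suction flasks: base 104 mm across, 168 mm high, straight round neck hole 49 mm wide, rim 60 mm across; hose side arm sticks out 35 mm along +y, 25 mm below the rim. Loose, upright. Origin: centre of underside, z up. With the large cone seated, the cone's origin is 151 mm above this one.
- cone_small: Smallest of three red-brown rubber cones: foot 14 mm across, widening to 34 mm at 22 mm height, then a straight collar 34 mm across, 14 mm high (total 36 mm); stepped through hole, 22 mm at the top. Origin: centre of the narrow foot, z towards the wide end. Starts loosely nested in the middle cone, rim 20 mm above that one's rim.
- cone_medium: Middle-sized of three red-brown rubber cones: foot 22 mm across, widening to 46 mm at 24 mm height, then a straight collar 46 mm across, 14 mm high (total 38 mm); stepped through hole, 32 mm at the top. Origin: centre of the narrow foot, z towards the wide end. Starts loosely nested in the large cone, rim 19 mm above that one's rim.
- cone_large: Largest of three red-brown rubber cones: foot 32 mm across, widening to 58 mm at 26 mm height, then a straight collar 58 mm across, 14 mm high (total 40 mm); stepped through hole, 44 mm at the top. Origin: centre of the narrow foot, z towards the wide end. Starts standing on its foot on the worktop, the other two nested in it.
- funnel: White porcelain Buchner funnel, 99 mm high: cup 58 mm across, straight-sided from 66 to 97 mm above the stem tip, below it a cone down to the stem, 11 mm across. Origin: tip of the stem, z up. Starts stem down in the mouth of the jar. Seated in the large cone, its origin is 18 mm below the cone's origin.
- jar: Squat open amber glass jar, 70 mm across, 80 mm high, mouth 44 mm wide; the funnel starts in it (funnel origin 22 mm above the jar's). Loose. Origin: centre of underside.
Things that resemble listed ones, but are neither listed nor needed, are in the scene too. Leave any blue, green or orange look-alike of the cone_small alone.

How it is judged:
By the outcome, as a careful person would: the job done as asked, in the order asked, and still so for the second after the job is handed in, with the robot touching nothing.
It also fails if it takes over 128 s, if anything falls off the work surface, if the arm or the gripper's body presses on something with over 40 N, if the wrist force passes 120 N, or if a joint passes its speed limit or range.

## Working session

There is one attempt and no reset: what is moved stays moved. The work goes in short steps, each a Python script; the robot and the scene stay as the last script left them, time stands still between calls to the robot, and variables do not carry over. Pictures are saved under pics/ and viewed, at most 14 in all, crops included, and the job is handed in when it is done.

```bash
ls; mkdir -p pics
python3 - <<'E'
from plant import env,get_image,camera_params,models,sensors
import cv2,numpy as np
for c in("scene","top"):
    im=get_image(c); cv2.imwrite(f"pics/{c}0.png",im[:,:,::-1])
    p=camera_params(c); print(c,p)
    for l in("flask_small","flask_medium","flask_large","cone_small","cone_medium","cone_large","funnel","jar"):
        print(l,[(np.round(d["confidence"],2),np.round(d["bbox"])) for d in models.cut_out(c,l)][:6])
print(sensors.current_t(),sensors.current_orientation(),camera_params("wrist"))
E
```

```text
pics
scene {'K': array([[409.57490515,   0.        , 322.06848859],
       [  0.        , 409.57490515, 196.1655797 ],
       [  0.        ,   0.        ,   1.        ]]), 'rvec': array([ 0.91392391, -2.18171453,  1.39551854]), 'tvec': array([0.42003666, 0.19444053, 0.74593193])}
flask_small [(np.float64(0.98), array([323., 184., 353., 230.]))]
flask_medium [(np.float64(0.82), array([315., 144., 340., 199.]))]
flask_large [(np.float64(0.8), array([253., 149., 295., 228.]))]
cone_small [(np.float64(0.91), array([263., 271., 280., 290.])), (np.float64(0.72), array([212., 228., 232., 247.])), (np.float64(0.53), array([204., 269., 224., 289.])), (np.float64(0.47), array([234., 229., 251., 243.]))]
cone_medium [(np.float64(0.62), array([233., 237., 257., 255.])), (np.float64(0.2), array([327., 182., 353., 229.]))]
cone_large [(np.float64(0.96), array([230., 245., 261., 268.]))]
funnel [(np.float64(0.74), array([387., 138., 408., 155.]))]
jar [(np.float64(0.81), array([385., 156., 408., 182.]))]
top {'K': array([[387.59039396,   0.        , 320.80721239],
       [  0.        , 387.59039396
[... 332 characters left out ...]
at64(0.7), array([272., 164., 302., 201.]))]
cone_small [(np.float64(0.44), array([199., 224., 211., 236.]))]
cone_medium []
cone_large [(np.float64(0.33), array([221., 217., 239., 225.]))]
funnel [(np.float64(0.67), array([414., 185., 437., 207.])), (np.float64(0.23), array([338., 159., 367., 189.]))]
jar [(np.float64(0.52), array([408., 189., 427., 209.]))]
0.9 [9.93520209e-01 1.13655590e-01 1.63737653e-05 2.73916001e-05] {'K': array([[309.70691629,   0.        , 319.73514389],
       [  0.        , 309.70691629, 199.55898369],
       [  0.        ,   0.        ,   1.        ]]), 'rvec': array([-2.28275726,  1.81360345,  0.25080197]), 'tvec': array([-0.62550236, -0.03058429,  0.39180985])}
```

Run:
```python
import cv2
a=cv2.imread("pics/scene0.png");cv2.imwrite("pics/s1.png",cv2.resize(a[120:310,180:440],None,fx=3,fy=3,interpolation=2))
a=cv2.imread("pics/top0.png");cv2.imwrite("pics/t1.png",cv2.resize(a[100:300,170:460],(800,552),interpolation=2))
```

```text
(no output)
```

View pics/s1.png

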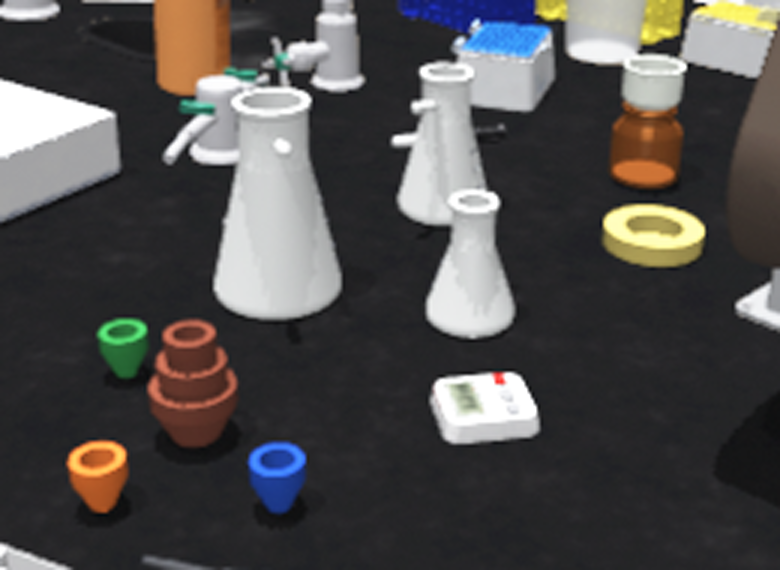

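View pics/t1.png

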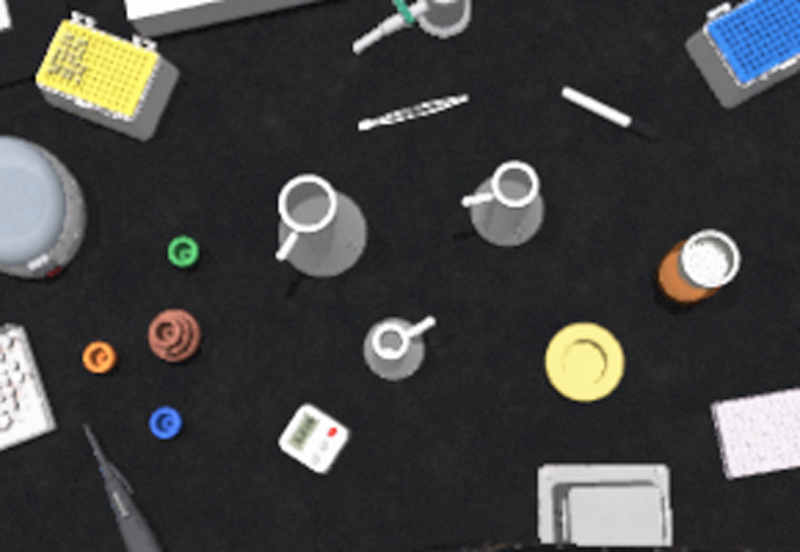

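Scene view: the nested red-brown cone stack is at (243,248). Its look-alikes are green (221,236), orange (213,279) and blue (272,279), all to be left alone. Flasks: large (273,188), medium (328,171), small (338,207). The funnel in its jar is at (397,147). In the top view the stack is at (233,221). I choose the red-brown stack.

```bash
cat > h.py <<'E'
from plant import env,get_image,camera_params,models,sensors
import cv2,numpy as np
from scipy.spatial.transform import Rotation as R
def rays(p,px,wrist=False):
    """camera centre and unit world rays of pixels px (n,2)"""
    px=np.asarray(px,float).reshape(-1,1,2)
    f=cv2.fisheye.undistortPoints if wrist else cv2.undistortPoints
    n=f(px,p["K"],np.zeros(4)).reshape(-1,2)
    M=cv2.Rodrigues(np.asarray(p["rvec"]))[0]
    d=np.c_[n,np.ones(len(n))]@M
    return -M.T@p["tvec"],d/np.linalg.norm(d,axis=1)[:,None]
def at_z(p,px,z,wrist=False):
    c,d=rays(p,px,wrist); return c+d*((z-c[2])/d[:,2])[:,None]
def project(p,X,wrist=False):
    X=np.asarray(X,float).reshape(-1,1,3)
    f=cv2.fisheye.projectPoints if wrist else cv2.projectPoints
    a=(X,np.asarray(p["rvec"],float),np.asarray(p["tvec"],float),p["K"],np.zeros(4))
    return f(*a)[0].reshape(-1,2)
def tri(cs,ds):
    A=0;b=0
    for c,d in zip(cs,ds):
        P=np.eye(3)-np.outer(d,d);A=A+P;b=b+P@c
    return np.linalg.solve(A,b)
def down(yaw):
    """tool pointing down, closing line (tool y) at yaw+90deg in the world"""
    return (R.from_euler("z",yaw)*R.from_euler("x",np.pi)).as_quat()
E
python3 - <<'E'
from h import *
t=camera_params("top");s=camera_params("scene")
print("cams",rays(t,[[320,200]]),rays(s,[[320,200]])[0])
sc=800/290
T=dict(small=(391,342),medium=(515,184),large=(308,203),stack=(172,330),funnel=(709,259),blue=(166,421),green=(183,251),orange=(99,357))
S=dict(small=(474,202),medium=(447,73),large=(271,103),stack=(190,331),funnel=(654,66),blue=(277,456),green=(123,328),orange=(98,457))
for k in T:
    a=np.array([T[k]])/sc+[170,100]; b=np.array([S[k]])/3+[180,120]
    c1,d1=rays(t,a);c2,d2=rays(s,b)
    X=tri([c1,c2],[d1[0],d2[0]]);print(k,X.round(4),np.hypot(*X[:2]).round(3),(project(t,X)-a).round(1),(project(s,X)-b).round(1))
p=camera_params("wrist");M=R.from_quat(sensors.current_orientation()).as_matrix()
c,d=rays(p,[p["K"][:2,2]],True);print("wrist cam in tool",M.T@(c-sensors.current_tool_pos()),M.T@d[0],M.T@cv2.Rodrigues(p["rvec"])[0][0])
E
```

```text
cams (array([0.35211405, 0.03512118, 1.26369607]), array([[ 0.15590167,  0.01444217, -0.987667  ]])) [-0.11166341  0.72261378  0.48581167]
small [0.4636 0.0789 0.1025] 0.47 [[-0.1 -0.2]] [[0.3 0. ]]
medium [ 0.628  -0.0599  0.1358] 0.631 [[0. 0.]] [[-0. -0.]]
large [0.606  0.1611 0.1649] 0.627 [[-0. -0.]] [[0. 0.]]
stack [0.4862 0.3261 0.0766] 0.585 [[-0.6 -0.5]] [[1.1 0.2]]
funnel [ 0.5439 -0.268   0.1181] 0.606 [[-0. -0.]] [[0. 0.]]
blue [0.3849 0.3394 0.0368] 0.513 [[-0. -0.]] [[0. 0.]]
green [0.5815 0.3223 0.038 ] 0.665 [[-0. -0.]] [[0. 0.]]
orange [0.4598 0.4183 0.0363] 0.622 [[-0. -0.]] [[0. 0.]]
wrist cam in tool [ 0.07717337  0.0003929  -0.15188738] [-2.71714071e-01  2.62968537e-04  9.62377989e-01] [ 2.96007570e-04  9.99999938e-01 -1.89675056e-04]
```

```bash
cat >> h.py <<'E'
import pickle
def over(x,y,z,yaw):
    """TCP above (x,y): move; go high"""
    env.goto([x,y,z],down(yaw))
def shot(name):
    p=camera_params("wrist");im=get_image("wrist")
    cv2.imwrite(f"pics/{name}.png",im[:,:,::-1]);pickle.dump(p,open(f"pics/{name}.pkl","wb"))
    return p,im
E
python3 - <<'E'
from h import *
for yaw in np.arange(-np.pi,np.pi,np.pi/6):
    print(round(yaw,2),[None if (q:=env.ik(X,down(yaw))) is None else np.round(q,1)[[0,5]] for X in ([.486,.326,.23],[.464,.079,.25],[.544,-.268,.25])])
t0=sensors.current_t()
over(.55,-.268+.0,.26,np.pi/2*0);shot("w_f");over(.6,.05,.32,0);shot("w_fl");over(.464,.079,.25,0);shot("w_s");over(.486,.326,.22,0);shot("w_st")
print(sensors.current_t()-t0)
a=[cv2.imread(f"pics/{n}.png") for n in("w_f","w_fl","w_s","w_st")]
cv2.imwrite("pics/m1.png",cv2.resize(np.vstack([np.hstack(a[:2]),np.hstack(a[2:])]),(800,500),interpolation=cv2.INTER_AREA))
E
```

```text
-3.14 [array([ 0.5, -1.1]), array([ 0. , -1.5]), array([-0.6, -2.1])]
-2.62 [array([ 0.5, -1.6]), array([ 0. , -2.1]), array([-0.6, -2.7])]
-2.09 [array([ 0.5, -2.1]), array([ 0. , -2.6]), None]
-1.57 [array([ 0.5, -2.7]), None, array([-0.6,  2.6])]
-1.05 [None, array([0. , 2.6]), array([-0.6,  2.1])]
-0.52 [array([0.5, 2.6]), array([0. , 2.1]), array([-0.6,  1.5])]
-0.0 [array([0.5, 2. ]), array([0. , 1.6]), array([-0.6,  1. ])]
0.52 [array([0.5, 1.5]), array([0. , 1.1]), array([-0.6,  0.5])]
1.05 [array([0.5, 1. ]), array([0. , 0.6]), array([-0.6, -0. ])]
1.57 [array([0.5, 0.5]), array([0., 0.]), array([-0.6, -0.6])]
2.09 [array([ 0.5, -0. ]), array([ 0. , -0.5]), array([-0.6, -1.1])]
2.62 [array([ 0.5, -0.6]), array([ 0., -1.]), array([-0.6, -1.6])]
5.016699999999999
```

View pics/m1.png

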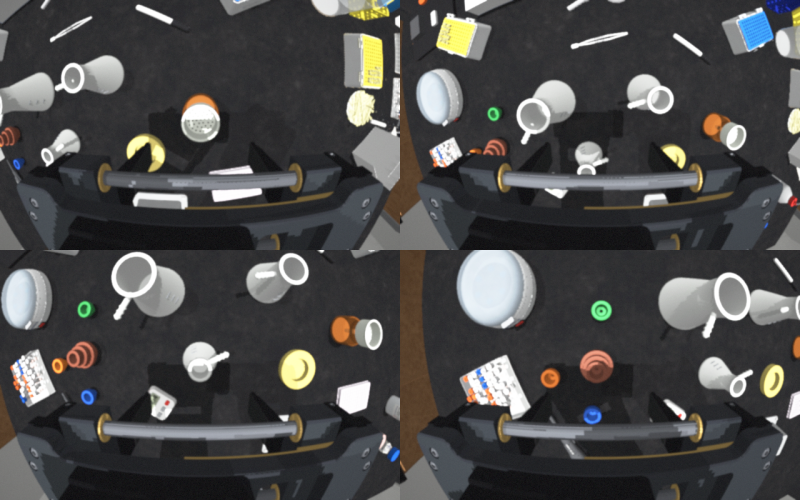

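Wrist views (half-scale montage):
- **Stack:** bottom-right tile, at (597,362), with green (601,310), orange (550,377) and blue (593,413) around it, all clear.
- **Funnel in jar:** top-left tile, at (200,118).
- **Flask rims:** bright rings in every tile.

Next I fit the rim rings in several views.

```bash
cat >> h.py <<'E'
from scipy.optimize import minimize
TH=np.linspace(0,2*np.pi,72,endpoint=False)
def circ(X,r): return np.c_[X[0]+r*np.cos(TH),X[1]+r*np.sin(TH),np.full(72,X[2])]
def samp(v,X,r):
    p,im,w=v; q=project(p,circ(X,r),w).astype(np.float32)
    return cv2.remap(im,q[:,0].reshape(1,-1),q[:,1].reshape(1,-1),cv2.INTER_LINEAR).ravel()
def ringfit(views,X0,rin,rout,fixz=False):
    """views: (params, image, is_wrist); bright ring between rin and rout"""
    vs=[(p,cv2.GaussianBlur(im.astype(np.float32),(0,0),.8),w) for p,im,w in views]
    X0=np.array(X0,float)
    def cost(u):
        X=X0+np.append(u,0)[:3]*1e-3 if fixz else X0+u*1e-3
        return -sum(np.mean(sum(samp(v,X,r) for r in np.linspace(rin+.001,rout-.001,3))/3)-.5*np.mean(samp(v,X,rin-.003))-.5*np.mean(samp(v,X,rout+.003)) for v in vs)/len(vs)
    n=2 if fixz else 3; best=None
    for s in ([0]*n,[4]+[0]*(n-1),[0,4]+[0]*(n-2),[-3]*n):
        m=minimize(cost,s,method="Nelder-Mead",options=dict(initial_simplex=np.array(s)+np.vstack([np.zeros(n),4*np.eye(n)])))
        if best is None or m.fun<best.fun: best=m
    return X0+(np.append(best.x,0) if fixz else best.x)*1e-3,-best.fun
def load(n,ch=None):
    w=n.startswith("w_");im=cv2.imread(f"pics/{n}.png")
    im=im.min(2) if ch is None else im[:,:,ch]
    return (pickle.load(open(f"pics/{n}.pkl","rb")) if w else camera_params(n.rstrip("0")),im,w)
E
python3 - <<'E'
from h import *
J=dict(small=([.4636,.0789,.1025],.0135,.019,["w_s","w_fl","w_st","top0"]),medium=([.628,-.06,.136],.019,.0245,["w_fl","w_s","w_f","top0"]),
large=([.606,.161,.166],.0245,.03,["w_fl","w_s","w_st","top0"]),funnel=([.544,-.268,.119],.026,.029,["w_f","w_fl","w_s","top0"]))
for k,(X,a,b,vs) in J.items():
    V=[load(n) for n in vs]
    print(k,"all",*ringfit(V,X,a,b),"wrist",ringfit(V[:3],X,a,b)[0].round(4),"each",*[(n,ringfit([v],X,a,b,True)[0][:2].round(4)) for n,v in zip(vs,V)])
X=[.486,.326,.078]
for ch in(2,):
  for dz,a,b in((.078,.011,.017),(.059,.0175,.023),(.04,.0235,.029)):
    X=[.486,.326,dz];V=[load(n,2) for n in("w_st","w_s","top0")]
    print("stack",dz,*ringfit(V,X,a,b),*[ringfit([v],X,a,b,True)[0][:2].round(4) for v in V])
# small crops
im=cv2.imread("pics/w_st.png");c=cv2.resize(im[170:280,210:430],None,fx=3.6,fy=3.6,interpolation=2);cv2.imwrite("pics/c_st.png",c)
E
```

```text
small all [0.46610743 0.07858736 0.10457409] 68.67022705078125 wrist [0.4659 0.0783 0.1042] each ('w_s', array([0.4654, 0.0782])) ('w_fl', array([0.4653, 0.0785])) ('w_st', array([0.4651, 0.0767])) ('top0', array([0.4666, 0.0802]))
medium all [ 0.6294713  -0.05979781  0.13831883] 108.72550964355469 wrist [ 0.6296 -0.06    0.1383] each ('w_fl', array([ 0.6292, -0.0608])) ('w_s', array([ 0.6304, -0.0612])) ('w_f', array([ 0.6295, -0.0582])) ('top0', array([ 0.6295, -0.0586]))
large all [0.60644302 0.1613428  0.16837343] 111.63496398925781 wrist [0.6065 0.1612 0.1683] each ('w_fl', array([0.6059, 0.1621])) ('w_s', array([0.6071, 0.162 ])) ('w_st', array([0.607 , 0.1593])) ('top0', array([0.6068, 0.1627]))
funnel all [ 0.54659755 -0.26947003  0.1211045 ] 64.29776763916016 wrist [ 0.5467 -0.2696  0.1213] each ('w_f', array([ 0.5462, -0.2699])) ('w_fl', array([ 0.5462, -0.271 ])) ('w_s', array([ 0.5465, -0.2716])) ('top0', array([ 0.546 , -0.2688]))
stack 0.078 [0.4844853  0.33342749 0.07672288] 53.23357009887695 [0.4926 0.3213] [0.4847 0.332 ] [0.4856 0.3342]
stack 0.059 [0.48448321 0.33178605 0.05965926] 37.382530212402344 [0.4949 0.3298] [0.4841 0.3317] [0.4839 0.3332]
stack 0.04 [0.48474863 0.33114883 0.04053867] 54.440372467041016 [0.4852 0.3309] [0.4844 0.3316] [0.4839 0.3319]
```

View pics/c_st.png

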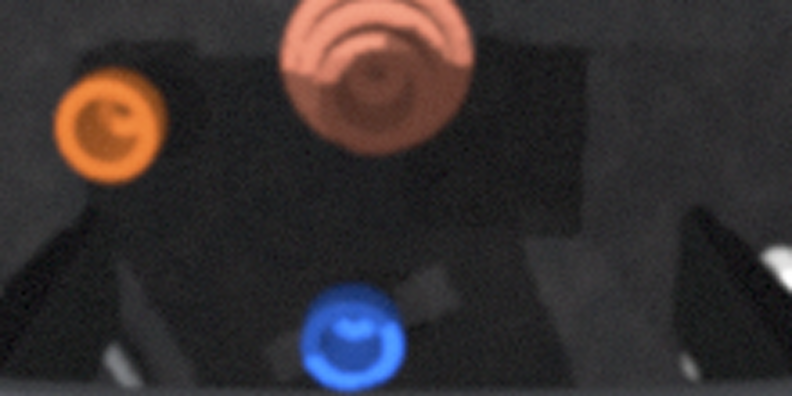

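The crop confirms it: the red-brown stack is the nested three, with orange and blue beside it. Heights match the description. Next I pick the small cone.

```bash
cat >> h.py <<'E'
YAW=2.36
def pick(x,y,z,squeeze,hop=.05,lift=.30):
    over(x,y,z+hop,YAW); print("touch",env.line_to([x,y,z],feed=.1,contact_N=10))
    env.close(squeeze); print("open",sensors.current_opening(),sensors.current_gripper_force())
    f0=sensors.current_ft_force(); env.line_to([x,y,z+.045],feed=.05)
    print("df",sensors.current_ft_force()-f0)
    env.line_to([x,y,lift],feed=.2)
def place(x,y,zt,pre=.05,over_=.004,N=8):
    over(x,y,max(zt+pre,.27),YAW); env.line_to([x,y,zt+pre],feed=.2)
    env.line_to([x,y,zt+.012],feed=.12)
    r=env.line_to([x,y,zt-over_],feed=.03,contact_N=N)
    print("stop",r,sensors.current_tool_pos()[2]-zt,sensors.current_ft_force())
def leave(up=.06):
    p=sensors.current_tool_pos();env.open_jaws();env.line_to([p[0],p[1],p[2]+up],feed=.15);print("t",sensors.current_t())
E
python3 - <<'E'
from h import *
pick(.4846,.3325,.079,20)
shot("w_a1"); print(sensors.current_opening(),sensors.current_t())
im=get_image("scene");cv2.imwrite("pics/a1s.png",im[:,:,::-1])
a=cv2.imread("pics/w_a1.png")[100:300,160:480];b=im[130:310,180:400,::-1]
cv2.imwrite("pics/m2.png",np.hstack([cv2.resize(a,(480,300)),cv2.resize(b,(320,300))]))
E
```

```text
touch False
open 0.03345109132697059 19.99988636467606
df [0.11292925 0.66554707 1.0105343 ]
0.03325109042928018 11.7167
```

View pics/m2.png

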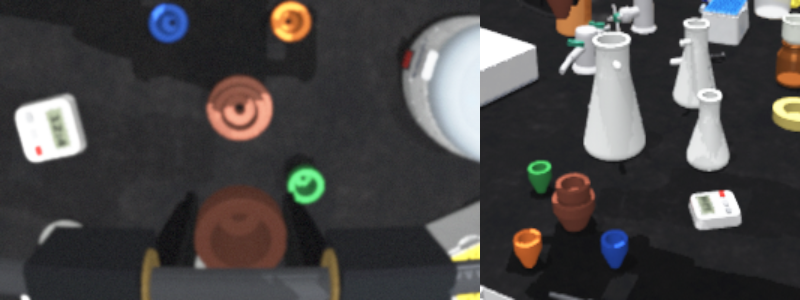

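The small cone is held upright between the jaws at crop (240,235). The medium and large cones stayed put at (240,108). Placing it.

Run:
```python
from h import *
place(.466,.0785,.126); leave(.12); shot("w_b1")
V=load("w_b1",2); print(ringfit([V],[.466,.0785,.126],.011,.017,True))
pick(.4846,.3318,.060,20); shot("w_b2"); print(sensors.current_t())
a=cv2.imread("pics/w_b1.png")[100:300,160:480];b=cv2.imread("pics/w_b2.png")[100:300,160:480]
cv2.imwrite("pics/m3.png",np.hstack([cv2.resize(a,(400,250)),cv2.resize(b,(400,250))]))
```

```text
stop True -0.0019656798454938673 [-1.75145382 -0.35602441  2.02455174]
t 16.4083
(array([0.46654082, 0.07743124, 0.126     ]), np.float64(32.233009338378906))
touch False
open 0.04518896772690847 19.999941271202363
df [ 0.17519693 -0.66301809 -1.46041034]
21.2917
```

View pics/m3.png

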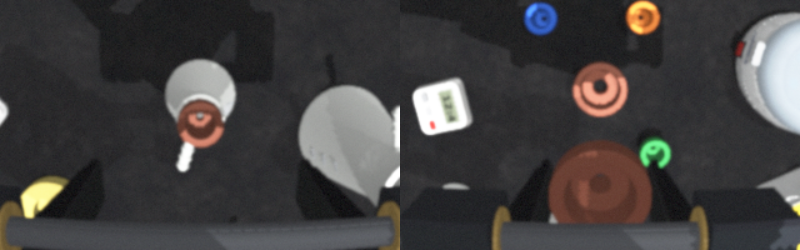

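The small cone sits upright in the small flask at left (200,123). The medium cone is held at right (600,190), and the large one stays standing at (600,90).

Run:
```python
from h import *
place(.6295,-.06,.161); leave(.1); shot("w_c1")
print(ringfit([load("w_c1",2)],[.6295,-.06,.16],.016,.023,True))
pick(.4846,.3315,.040,20); shot("w_c2"); print(sensors.current_t())
place(.6065,.1615,.191); leave(.1); shot("w_c3"); print(ringfit([load("w_c3",2)],[.6065,.1615,.191],.022,.029,True))
get_im=get_image("scene");cv2.imwrite("pics/c4.png",get_im[:,:,::-1])
a=[cv2.imread(f"pics/w_{n}.png")[100:300,160:480] for n in("c1","c2","c3")]+[cv2.resize(cv2.imread("pics/c4.png")[120:260,200:424],(320,200))]
cv2.imwrite("pics/m4.png",cv2.resize(np.vstack([np.hstack(a[:2]),np.hstack(a[2:])]),(800,500)))
```

```text
stop True -0.0016470366448114448 [-2.64926015  0.46489219  4.34781802]
t 26.0167
(array([ 0.62976621, -0.06017313,  0.16      ]), np.float64(40.60868835449219))
touch False
open 0.05736995186619732 20.00009779119864
df [-0.19362213  0.30541074 -2.14382029]
31.3917
stop True -0.001699845513645909 [-2.55053148 -1.70400378  4.45813268]
t 35.125
(array([0.60642195, 0.16197843, 0.191     ]), np.float64(45.43343734741211))
```

View pics/m4.png

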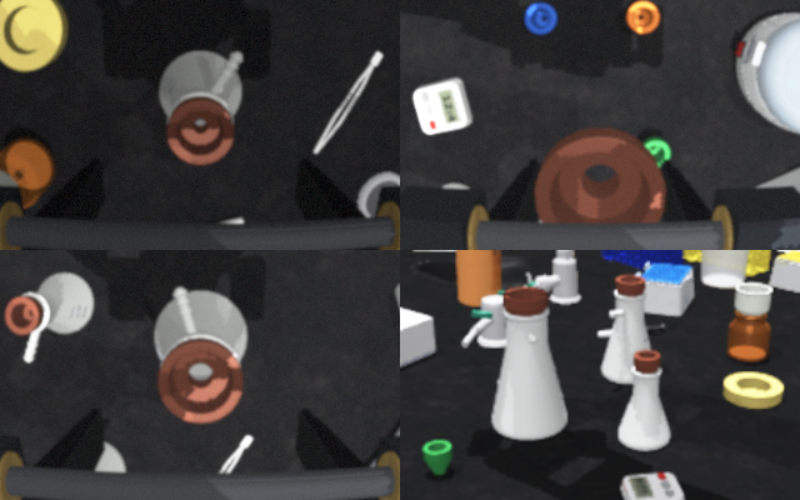

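All three cones sit level in their flasks: small, medium and large at (647,360), (630,287) and (527,300) in the scene tile. Now the funnel.

Run:
```python
from h import *
x,y=.5466,-.2695
pick(x,y,.110,25,hop=.06,lift=.32); shot("w_d1")
T=np.array(sensors.current_tool_pos()); print("rim-TCP",ringfit([load("w_d1")],T+[0,0,.011],.026,.029,True)[0]-T,T)
im=get_image("scene");cv2.imwrite("pics/d1s.png",im[:,:,::-1]); print(sensors.current_t())
a=cv2.imread("pics/w_d1.png")[100:300,160:480];b=im[60:260,300:560,::-1]
cv2.imwrite("pics/m5.png",np.hstack([cv2.resize(a,(440,300)),cv2.resize(b,(360,277),interpolation=2).copy() if 0 else cv2.resize(b,(360,300))]))
```

```text
touch False
open 0.05753418194136846 25.000215768814087
df [ 1.06702921  1.783466   -2.99061275]
rim-TCP [9.27086134e-05 4.10560957e-04 1.10000000e-02] [ 0.54628795 -0.26933852  0.31858192]
40.4417
```

View pics/m5.png

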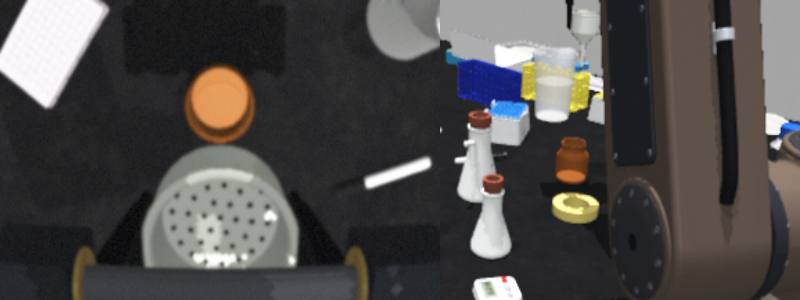

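The funnel is held upright and centred in the jaws (left, 220,215). The jar stays standing (right, 572,160).

Run:
```python
from h import *
x,y,zt=.6066,.1617,.221
over(x,y,.32,YAW)
r=env.line_to([x,y,zt+.015],feed=.06,contact_N=6)
print("early",r,sensors.current_tool_pos(),sensors.current_ft_force())
if not r:
    r=env.line_to([x,y,zt-.004],feed=.03,contact_N=6); print("stop",r,sensors.current_tool_pos()-np.array([x,y,zt]),sensors.current_ft_force())
im=get_image("scene");cv2.imwrite("pics/e1.png",im[:,:,::-1])
cv2.imwrite("pics/e1c.png",cv2.resize(im[80:240,200:400,::-1],(600,480)))
```

```text
early False [0.60669601 0.1617218  0.23635526] [-0.5611498   0.22525946 -0.88912154]
stop True [-6.39593312e-05 -5.23237944e-05 -1.81276943e-03] [-0.14227474  0.59293488  4.25248081]
```

View pics/e1c.png

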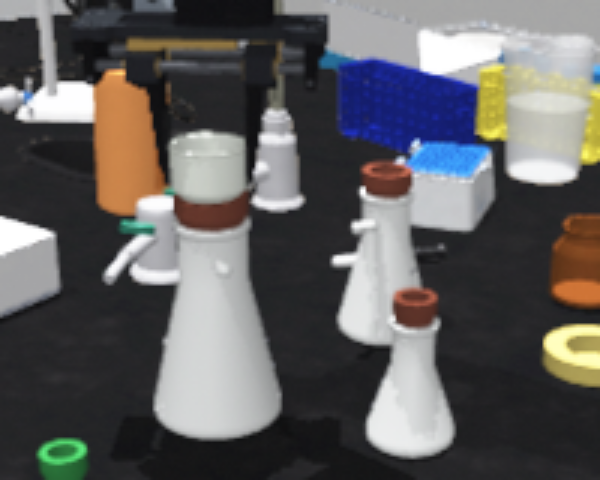

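The funnel sits upright in the large cone at crop (208,165), at the expected height. I'll release it and check.

Run:
```python
from h import *
leave(.1); env.pause(1)
shot("w_g");print(ringfit([load("w_g")],[.6066,.1617,.232],.026,.029,True))
for n in("top","scene"): cv2.imwrite(f"pics/g_{n}.png",get_image(n)[:,:,::-1])
a=cv2.imread("pics/g_scene.png")[80:240,200:400];b=cv2.imread("pics/w_g.png")[100:300,160:480]
cv2.imwrite("pics/m6.png",np.hstack([cv2.resize(a,(400,320)),cv2.resize(b,(400,320))]))
```

```text
t 45.825
(array([0.60645879, 0.16261903, 0.232     ]), np.float64(96.24105072021484))
```

View pics/m6.png

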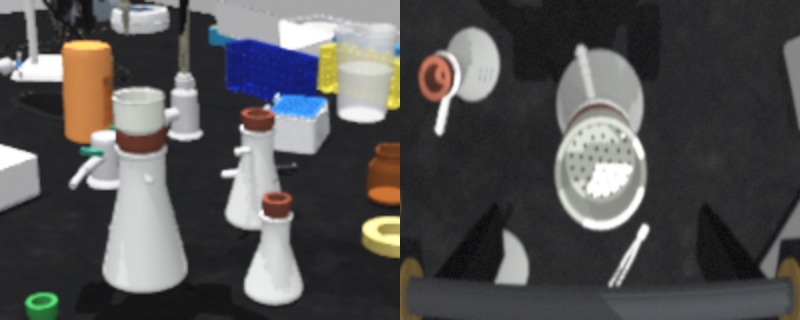

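The funnel stands level in the large cone (left 140,110; right 600,170). The cones and flasks are in place and the gripper is clear.

```bash
python3 -c "
from plant import env
print(env.sign_off())"
```

```text
the job is handed in; nothing more can be done
None
```

All three cones are seated level in their matching flasks, the funnel stands upright in the large cone on the biggest flask, and the job was handed in at about 47 s of the 128 s allowed.

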